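Swing the tipping jug round and pour the truffles into the blue bowl

TASK

Turn the upright jug on its swivel stand until its spout faces the blue bowl, and only then tip it over its spout so that all four truffles land in the blue bowl. Leave both bowls, the glass tumbler and the mug where they stand; the jug may stay tipped or be set back upright.

Things in the scene. Friction and masses are not known exactly. Their poses are not given: they have to be found in the camera images.
- jug_axis (a point): Where the tipping stand's vertical swivel axis meets the counter (height 0); its x axis points level the way the spout faces, turning with the jug. Stand: fixed dark disc 150 mm across, then a swivelling steel plate with two upright cheeks that carry a steel jug, 100 mm across, rim 135 mm up, centred on this axis when upright. Below, 'forward' is along this x axis, 'up' is from the counter.
- swivel (a joint): Turn of plate and jug about the vertical axis, rad, growing counter-clockwise seen from above, free from -2.7 to 2.7; a stiff bearing (0.2 N m) that stays where it is left.
- jug (a joint): Tip of the jug, rad: 0 upright on its stop, growing as it tips forward over the spout, up to 2.05. Its level hinge pin lies 60 mm forward of the swivel axis, 120 mm up, square to the spout direction. Stays where it is left (friction 0.3 N m, gravity up to 0.3 N m). It empties at about 1.6 to 1.9. The jug cannot be lifted off the stand.
- knob (a point): Centre of the red ball, 34 mm across, topping the jug's black lever (stick 18 mm thick, 130 mm long, rising steeply at the back, opposite the spout). Jug upright: 85 mm behind the swivel axis, 235 mm up. Tipping, it swings 185 mm from the hinge pin over the top (305 mm up) to 206 mm forward, 232 mm up at 1.9 rad. Push it sideways (3 N) to swivel the jug, from behind (5 N) to tip it.
- spout_tip (a point): Tip of the jug's spout, an open channel 62 mm wide sloping out and up 45 degrees; with the jug upright it is 80 mm forward of the swivel axis and 165 mm up. When tipped the truffles drop about 80 to 180 mm forward of the swivel axis.
- blue_bowl: Blue round ceramic bowl, 132 mm across the rim, 52 mm high, loose, about 0.4 kg; origin at the centre of its underside. It stands to one side of the stand, 150 to 165 mm from the swivel axis. z axis up.
- white_bowl: White bowl of the same size and shape, standing on the other side of the stand; origin at the centre of its underside. It stays empty and in its place.
- tumbler: Clear glass tumbler, 72 mm across, 100 mm high, a bystander; origin at the centre of its underside.
- milk_mug: White mug, 80 mm across, 90 mm high, a bystander; origin at the centre of its underside.
- truffle0_center (a point): Centre of one of the four brown chocolate truffles (hard balls 26 mm across, about 12 g) lying in the jug, whose inner floor is 35 mm above the counter.
- truffle1_center (a point): Centre of one of the four brown chocolate truffles (hard balls 26 mm across, about 12 g) lying in the jug, whose inner floor is 35 mm above the counter.
- truffle2_center (a point): Centre of one of the four brown chocolate truffles (hard balls 26 mm across, about 12 g) lying in the jug, whose inner floor is 35 mm above the counter.
- truffle3_center (a point): Centre of one of the four brown chocolate truffles (hard balls 26 mm across, about 12 g) lying in the jug, whose inner floor is 35 mm above the counter.
Things that resemble listed ones, but are neither listed nor needed, are in the scene too. Leave any orange or yellow look-alike of the blue_bowl alone.

How it is judged:
By the outcome, as a careful person would: the job done as asked, in the order asked, and still so for the second after the job is handed in, with the robot touching nothing.
It also fails if it takes over 54 s, if anything falls off the work surface, if the arm or the gripper's body presses on something with over 40 N, if the wrist force passes 120 N, or if a joint passes its speed limit or range.

ROBOT

A 7-joint arm with a two-finger parallel gripper is mounted at the origin on the work surface. World frame = base frame: x ahead of the robot, y to its left, z up, the work surface at z = 0. Lengths are in m, angles in rad, forces in N, time in s.
With the tool pointing down it reaches from about 0.425 to 0.95 m from the base axis. Payload 4.7 kg.
Tool frame: the origin (TCP) lies between the finger pads; the fingertips stand 14 mm ahead of it and the grasp point (between the pads) lies 5 mm behind it; z points along the fingers, y is the line along which they close (so a half turn about z gives the same grasp; the last joint's range is limited). The gripper opens to 85 mm and grips with 20 to 120 N. Pads are 22 mm wide; open, the fingers measure 114 mm over their backs; the gripper's body (76 mm by 85 mm) begins 54 mm behind the grasp point. The pads swing forward as they close: fully open they stand 13 mm farther back than shut.
Start: joints at [-1.306, 0.469, -0.049, 1.532, 0.024, 1.141, -0.082], TCP at [0.195, 0.646, 0.245] pointing down, gripper open.
Joint ranges: [-2.59, 2.59], [-0.33, 1.99], [-1.39, 1.29], [0.1, 2.45], [-1.04, 4.18], [0.21, 1.99], [-2.66, 2.66]. Speed limits (rad/s): [2.57, 2.57, 3.14, 3.14, 3.14, 3.14, 3.14].

INTERFACE

Orientations are given as a 3x3 rotation matrix whose columns are the frame's x, y, z axes.
In Python, from bench import manip, optics gives the robot as it stands.
- The arm moves only by the tool carry_out, never from a script. Its argument "plan" is a list of rows, each a list of 3 entries, a list of its own where there are three numbers: the finger opening in mm, from 0 to 85.4, then the shift along the tool's x, y, z in mm, then the turn, a rotation vector about the tool's x, y, z in rad. In form: [[gripper, [x, y, z], [wx, wy, wz]], ...]. A call has exactly 8 rows; each row is the pose to reach, as a shift and turn from the pose commanded when the call began, along the tool's axes at that moment; what a row does not reach only later rows make up. A row lasts 1/10 s, in which the tool goes at most 50 mm and 8.59 degrees, less where a joint would pass 70% of its speed; a pose out of reach is approached as far as the arm can. A call with a gripper value outside its range is refused whole. The fingers move at their own pace and stop on an object; the grip force is fixed at half the most. Time passes only in rows, so rows that repeat a pose let the fingers close, or fill a call up. It gives the time, the measured TCP pose, the force, the opening and the grip force at its end, in the units of the state.
- manip.read_state(): the state, without advancing time (a new reading comes with each control period).
- optics.get_image(name): name is "scene" or "top"; returns a dict with "image" (480x640x3 uint8, red, green, blue), "fovy" (degrees; the focal length in pixels is half the picture's height over the tangent of half this angle, whatever the lens; pixels are square), "cx", "cy" (the principal point, pixels), "k1" (the pictures are not rectified: a ray, as slopes to the right and down, at radius r is drawn at 1 + k1 r^2 times it, then the intrinsics apply), "rvec" (rotation vector, rad) and "tvec" (3), from world to camera coordinates, as OpenCV has them. Camera axes: x right, y down, z forward; pixel columns grow to the right and rows downward; lengths in m; the calibration is good to about 2 mm. A picture is of the moment at which its call begins. There is no depth.
- manip.job_done(): hands the job in; it is judged then, once.
The state is a dict: "clock": time; "q": joint angles; "qvel": joint speeds; "joint_efforts": joint torques, N m; "eef_pos": TCP position; "tcp_rot": TCP orientation; "ft_force": force on the tool from outside, world axes, zero at the start; "torque": the same for the moment, N m; "width": finger opening in m; "finger_force": force on a finger pad.
Only numpy, scipy, OpenCV 4.12 (cv2) and the standard library are available. Lean on these libraries where they do the work, as an engineer would, in place of code of your own. Each camera call takes 0.05 s, during which the arm holds its last target. There are 200 camera calls.

## Working session

There is one attempt and no reset: what is moved stays moved. The work goes in short steps, Python scripts to look and compute and a tool call to move; the robot and the scene stay as the last step left them, time stands still between calls to the robot, and variables do not carry over. Pictures are saved under pics/ and viewed, at most 10 in all, crops included, and the job is handed in when it is done.

Besides the shell and the picture viewer there is one more tool, called after "Call:" as name(argument=value, ...), one argument or row to a line, values as JSON. carry_out: Moves the arm, as the interface text tells. Its arguments: {"type":"object","properties":{"plan":{"type":"array","items":{"type":"array"}}},"required":["plan"]}

```bash
ls; mkdir -p pics; cat > h.py <<'E'
import numpy as np, cv2
from bench import manip, optics
def cam(n):
    d=optics.get_image(n); f=240/np.tan(np.radians(d["fovy"])/2)
    d["K"]=np.array([[f,0,d["cx"]],[0,f,d["cy"]],[0,0,1]]); d["D"]=np.array([d["k1"],0,0,0,0.]); d["R"]=cv2.Rodrigues(np.array(d["rvec"],float))[0]
    d["t"]=np.array(d["tvec"],float).ravel(); d["C"]=-d["R"].T@d["t"]; return d
def ray(d,p):
    u=cv2.undistortPoints(np.array([[p]],float),d["K"],d["D"])[0,0]
    v=d["R"].T@np.array([u[0],u[1],1]); return d["C"],v/np.linalg.norm(v)
def onz(d,p,z):
    C,v=ray(d,p); return C+v*(z-C[2])/v[2]
def tri(d1,p1,d2,p2):
    C1,a=ray(d1,p1);C2,b=ray(d2,p2)
    s=np.linalg.lstsq(np.c_[a,-b],C2-C1,rcond=None)[0]
    A=C1+s[0]*a;B=C2+s[1]*b; return (A+B)/2,np.linalg.norm(A-B)
def proj(d,P): return cv2.projectPoints(np.array([P],float),np.array(d["rvec"],float),d["t"],d["K"],d["D"])[0].ravel()
def save(d,n): cv2.imwrite("pics/"+n,d["image"][:,:,::-1])
E
python3 - <<'E'
from h import *
for n in("scene","top"):
    d=cam(n); save(d,n+"0.png"); print(n,d["C"],d["fovy"],d["k1"])
s=manip.read_state(); print(s["clock"],s["eef_pos"],s["tcp_rot"],s["width"])
E
```

```text
pics
scene [ 1.30237225 -0.101465    1.08406273] 51.66303659342678 -0.1294075031211673
top [ 0.4498269  -0.03217213  1.17954648] 51.81989243452129 -0.031014590466503594
0.1 [0.19528498 0.64560605 0.24435616] [[-9.57170374e-01  2.89524885e-01 -4.64387276e-04]
 [ 2.89525252e-01  9.57168832e-01 -1.71910919e-03]
 [-5.32278633e-05 -1.77993223e-03 -9.99998415e-01]] 0.08535976188434057
```

View pics/scene0.png

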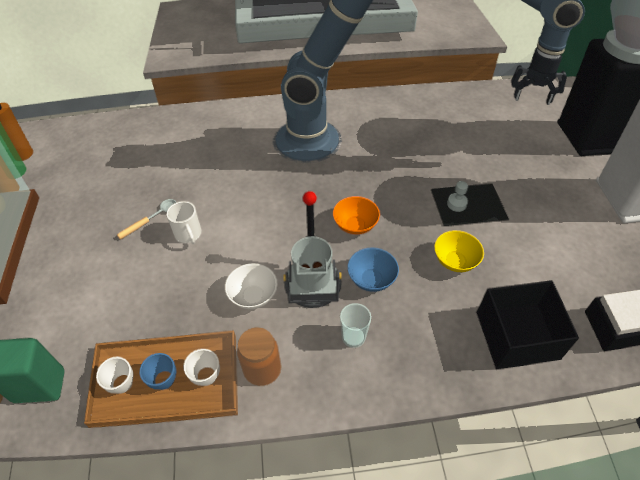

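View pics/top0.png

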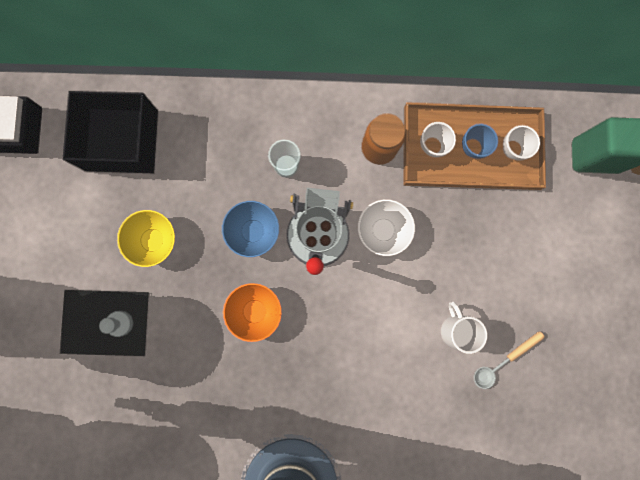

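The scene view shows the jug at about (312,265), with the red knob at (310,198), the blue bowl at (373,270) and the white bowl at (251,287). In the top view the jug is at (319,228), the knob at (315,266), the blue bowl at (250,229) and the white bowl at (386,228). The spout faces away from the robot, and the blue bowl lies on the +y side.

```bash
cat >> h.py <<'E'
def blob(d,lo,hi,near,r=60):
    h=cv2.cvtColor(d["image"],cv2.COLOR_RGB2HSV); m=cv2.inRange(h,np.array(lo),np.array(hi))
    k=np.zeros_like(m); cv2.circle(k,near,r,255,-1); m&=k
    c=max(cv2.findContours(m,0,2)[0],key=cv2.contourArea); return c
def cen(c): return cv2.minEnclosingCircle(c)[0]
def mom(c):
    m=cv2.moments(c); return m["m10"]/m["m00"],m["m01"]/m["m00"]
RED=((0,170,90),(6,255,255))
def rimfit(d,c,z,keep=None):
    h=cv2.convexHull(c).reshape(-1,2); P=np.array([onz(d,tuple(map(float,p)),z)[:2] for p in h])
    s=np.linalg.lstsq(np.c_[2*P,np.ones(len(P))],(P**2).sum(1),rcond=None)[0]
    return s[:2],np.sqrt(s[2]+s[0]**2+s[1]**2)
E
python3 - <<'E'
from h import *
t=cam("top"); s=cam("scene")
kt=blob(t,*RED,(315,266),30); ks=blob(s,*RED,(310,198),20)
print("knob",tri(t,mom(kt),s,mom(ks)),cv2.contourArea(kt),cv2.contourArea(ks))
B=((100,100,40),(125,255,255))
bt=blob(t,*B,(250,229),45); bs=blob(s,*B,(373,270),45)
for z in(.04,.052):print("blue",z,rimfit(t,bt,z),rimfit(s,bs,z))
W=((0,0,170),(180,40,255))
wt=blob(t,*W,(386,228),34); print("white",rimfit(t,wt,.052))
# stand disc / jug close-up
im=t["image"][180:290,200:440]; cv2.imwrite("pics/t1.png",cv2.resize(im,None,fx=3.3,fy=3.3,interpolation=2)[:,:,::-1])
E
```

```text
knob (array([ 0.49705843, -0.03836785,  0.23587337]), np.float64(0.0027781068042052573)) 184.0 122.0
blue 0.04 (array([0.58818605, 0.11020478]), np.float64(0.06451699353763782)) (array([0.5808687 , 0.11303745]), np.float64(0.0658177427933886))
blue 0.052 (array([0.58672906, 0.10870548]), np.float64(0.06383759700646835)) (array([0.58916134, 0.11057206]), np.float64(0.06506126246813798))
white (array([ 0.60660395, -0.20436813]), np.float64(0.07083014950199583))
```

View pics/t1.png

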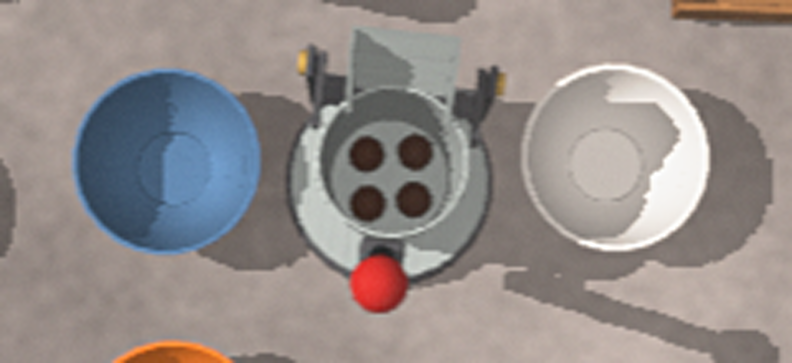

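The crop shows the hinge pins' brass ends at top px (292,199) and (351,205). The jug rim centre is at about (320,229), the disc centre at about (318,235), and the four truffles are in the jug.

```bash
python3 - <<'E'
from h import *
t=cam("top"); g=lambda x,y:(200+x/3.3,180+y/3.3)
a=onz(t,g(304,62),.12);b=onz(t,g(499,82),.12); m=(a+b)/2; v=(a-b)[:2]; f=np.array([v[1],-v[0]])/np.linalg.norm(v)
print("pins",a,b,"fwd",f,np.degrees(np.arctan2(f[1],f[0])),"axis from pin",m[:2]-.06*f)
print("disc",onz(t,g(390,182),.01)[:2],"rim",onz(t,g(396,163),.135)[:2])
k=np.array([.4971,-.0384]); print("axis from knob",k+.085*f)
h=blob(t,(100,100,40),(125,255,255),(250,229),45)
ax=np.mean([m[:2]-.06*f,onz(t,g(390,182),.01)[:2],onz(t,g(396,163),.135)[:2],k+.085*f],0)
d=ax-k;print(ax,"knobdir",np.degrees(np.arctan2(d[1],d[0])),np.linalg.norm(d))
bl=np.array([.588,.1095])-ax; print("blue az",np.degrees(np.arctan2(bl[1],bl[0])),np.linalg.norm(bl))
# row-by-row shift to pregrasp R=diag(1,-1,-1)
from scipy.spatial.transform import Rotation as Ro
s=manip.read_state(); R=np.array(s["tcp_rot"]); p=np.array(s["eef_pos"])
print("shift", (R.T@(np.array([.497,-.039,.33])-p)*1000).round(), "turn z deg", Ro.from_matrix(R.T@np.diag([1,-1,-1.])).as_rotvec())
E
```

```text
pins [0.64594322 0.01156103 0.12      ] [ 0.63668586 -0.11719304  0.12      ] fwd [ 0.9974252  -0.07171444] -4.112464831685993 axis from pin [ 0.58146903 -0.04851314]
disc [ 0.58052884 -0.04883387] rim [ 0.57901025 -0.05057533]
axis from knob [ 0.58188114 -0.04449573]
[ 0.58072232 -0.04810452] knobdir -6.619664243364469 0.08418354562234269
blue az 87.35613801875236 0.15777245796764933
shift [-487. -568.  -85.] turn z deg [-1.86124437e-04  1.28990762e-03  2.84783206e+00]
```

Call:
carry_out(
  plan=[
    [85,[-24,-28,-15],[0,0,0.145]],
    [85,[-48,-56,-30],[0,0,0.29]],
    [85,[-72,-84,-45],[0,0,0.435]],
    [85,[-96,-112,-60],[0,0,0.58]],
    [85,[-120,-140,-75],[0,0,0.725]],
    [85,[-144,-168,-85],[0,0,0.87]],
    [85,[-168,-196,-85],[0,0,1.015]],
    [85,[-192,-224,-85],[0,0,1.16]],
  ],
)

```text
clock: 1.05
eef_pos: [0.3148, 0.3747, 0.3308]
tcp_rot: [[-0.111, 0.994, 0.0], [0.994, 0.111, 0.001], [0.001, 0.001, -1.0]]
ft_force: [-0.0, -0.3, 0.5]
width: 0.0848
finger_force: 0.0
```

```bash
cat > go.py <<'E'
from h import *; import sys
from scipy.spatial.transform import Rotation as Ro
# usage: go.py x y z yawdeg(of tool x): shift/turn from present pose
x,y,z,w=map(float,sys.argv[1:5]); w=np.radians(w)
s=manip.read_state(); R=np.array(s["tcp_rot"]); p=np.array(s["eef_pos"])
T=np.array([[np.cos(w),np.sin(w),0],[np.sin(w),-np.cos(w),0],[0,0,-1]])
print("t",round(s["clock"],2),"p",p.round(4),"yaw",np.degrees(np.arctan2(R[1,0],R[0,0])).round(1),"q",np.round(s["q"],2),"F",np.round(s["ft_force"],1),"w",round(s["width"],4),s["finger_force"])
print("shift",(R.T@(np.array([x,y,z])-p)*1000).round(1),"turn",Ro.from_matrix(R.T@T).as_rotvec().round(3))
E
python3 go.py .497 -.039 .33 -5.5
```

```text
t 1.05 p [0.3148 0.3747 0.3308] yaw 96.4 q [-1.17  0.09  0.23  1.85 -0.02  1.2  -0.82] F [-0.  -0.3  0.5] w 0.0848 0.0
shift [-4.313e+02  1.352e+02  4.000e-01] turn [-1.000e-03 -1.000e-03  1.778e+00]
```

Call:
carry_out(
  plan=[
    [85,[-36,11,0],[0,0,0.145]],
    [85,[-72,22,0],[0,0,0.29]],
    [85,[-108,34,0],[0,0,0.435]],
    [85,[-144,45,0],[0,0,0.58]],
    [85,[-180,56,0],[0,0,0.725]],
    [85,[-216,67,0],[0,0,0.87]],
    [85,[-252,79,0],[0,0,1.015]],
    [85,[-288,90,0],[0,0,1.16]],
  ],
)

```text
clock: 1.85
eef_pos: [0.4377, 0.099, 0.3305]
tcp_rot: [[0.867, 0.499, 0.001], [0.499, -0.867, 0.001], [0.001, -0.0, -1.0]]
ft_force: [0.2, 0.7, 0.3]
width: 0.085
finger_force: 0.0
```

```bash
python3 go.py .497 -.039 .31 -5.5
```

```text
t 1.85 p [0.4377 0.099  0.3305] yaw 29.9 q [-0.85 -0.    0.55  1.95  0.    1.2  -1.36] F [0.2 0.7 0.3] w 0.085 0.0
shift [-17.4 149.2  20.4] turn [-0.001 -0.001  0.618]
```

Call:
carry_out(
  plan=[
    [85,[-3,28,0],[0,0,0.12]],
    [85,[-6,56,0],[0,0,0.24]],
    [85,[-9,84,0],[0,0,0.36]],
    [85,[-13,112,0],[0,0,0.48]],
    [85,[-17,140,0],[0,0,0.6]],
    [85,[-17,147,0],[0,0,0.61]],
    [85,[-17,147,10],[0,0,0.61]],
    [85,[-17,147,20],[0,0,0.61]],
  ],
)

```text
clock: 2.65
eef_pos: [0.4963, -0.0336, 0.3093]
tcp_rot: [[0.997, -0.079, -0.001], [-0.079, -0.997, 0.001], [-0.001, -0.001, -1.0]]
ft_force: [-0.1, -0.2, 0.2]
width: 0.0853
finger_force: 0.0
```

```bash
python3 go.py .497 -.039 .23 -5.5; python3 - <<'E'
from h import *
s=cam("scene"); cv2.imwrite("pics/s2.png",cv2.resize(s["image"][110:310,190:430],None,fx=3,fy=3)[:,:,::-1])
E
```

```text
t 2.65 p [ 0.4963 -0.0336  0.3093] yaw -4.5 q [-0.66  0.13  0.73  1.89 -0.09  1.16 -1.55] F [-0.1 -0.2  0.2] w 0.0853 0.0
shift [ 1.2  5.4 79.3] turn [-0.001  0.001  0.017]
```

View pics/s2.png

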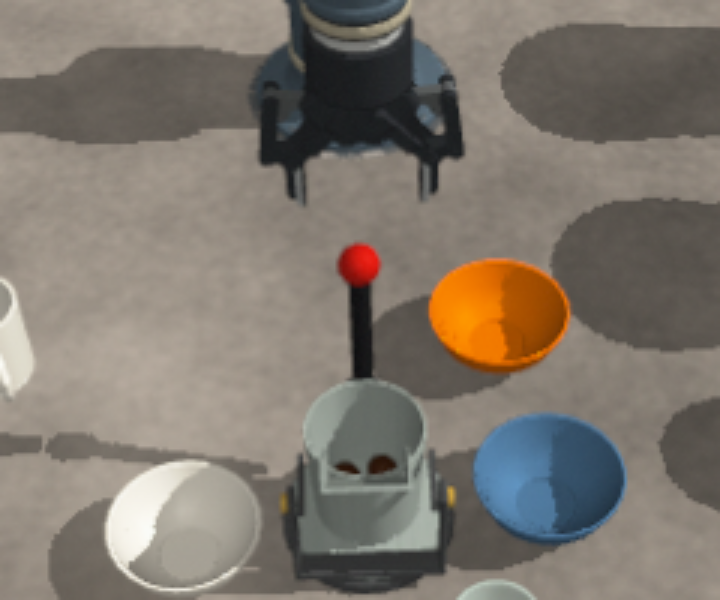

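The gripper straddles the knob: the fingers are at crop (297,190) and (428,190), and the knob is at (359,265). I'll descend and grip.

Call:
carry_out(
  plan=[
    [85,[1,4,16],[0,0,0.01]],
    [85,[1,5,32],[0,0,0.01]],
    [85,[1,5,48],[0,0,0.01]],
    [85,[1,5,64],[0,0,0.01]],
    [85,[1,5,79],[0,0,0.01]],
    [60,[1,5,79],[0,0,0.01]],
    [45,[1,5,79],[0,0,0.01]],
    [40,[1,5,79],[0,0,0.01]],
  ],
)

```text
clock: 3.5
eef_pos: [0.4977, -0.0396, 0.2319]
tcp_rot: [[0.996, -0.091, 0.001], [-0.091, -0.996, 0.001], [0.001, -0.001, -1.0]]
ft_force: [0.5, 0.5, -0.0]
width: 0.0437
finger_force: 0.0
```

Call:
carry_out(
  plan=[
    [36,[0,0,0],[0,0,0]],
    [30,[0,0,0],[0,0,0]],
    [20,[0,0,0],[0,0,0]],
    [20,[0,0,0],[0,0,0]],
    [20,[0,0,0],[0,0,0]],
    [20,[0,0,0],[0,0,0]],
    [20,[0,0,0],[0,0,0]],
    [20,[0,0,0],[0,0,0]],
  ],
)

```text
clock: 4.3
eef_pos: [0.4977, -0.0397, 0.2323]
tcp_rot: [[0.996, -0.091, 0.001], [-0.091, -0.996, 0.001], [0.001, -0.001, -1.0]]
ft_force: [-2.1, 1.3, 5.5]
width: 0.0312
finger_force: 58.8
```

```bash
python3 go.py .497 -.039 .23 -5.5; python3 - <<'E'
from h import *
# swivel arc, axis-relative: heading h, knob radius .085
ax=np.array([.581,-.0485]); s=manip.read_state(); p=np.array(s["eef_pos"]); R=np.array(s["tcp_rot"])
d=ax-p[:2]; h0=np.arctan2(d[1],d[0]); r=np.hypot(*d); print(np.degrees(h0),r)
for i in range(1,9):
    a=h0+i*.1; q=np.r_[ax-r*np.array([np.cos(a),np.sin(a)]),p[2]]; print((R.T@(q-p)*1000).round(1),-.1*i)
E
```

```text
t 4.3 p [ 0.4977 -0.0397  0.2323] yaw -5.2 q [-0.61  0.22  0.72  1.99 -0.18  0.99 -1.47] F [-2.1  1.3  5.5] w 0.0312 58.811511397361755
shift [-0.8 -0.6  2.3] turn [-0.001 -0.001  0.004]
-6.032606216547431 0.08374295862480871
[ 0.3  8.4 -0. ] -0.1
[ 1.4 16.7 -0. ] -0.2
[ 3.4 24.8 -0. ] -0.30000000000000004
[ 6.2 32.7 -0. ] -0.4
[ 9.7 40.3 -0. ] -0.5
[14.  47.5 -0. ] -0.6000000000000001
[19.  54.2 -0.1] -0.7000000000000001
[24.6 60.4 -0.1] -0.8
```

Call:
carry_out(
  plan=[
    [20,[0,8,0],[0,0,-0.1]],
    [20,[1,17,0],[0,0,-0.2]],
    [20,[3,25,0],[0,0,-0.3]],
    [20,[6,33,0],[0,0,-0.4]],
    [20,[10,40,0],[0,0,-0.5]],
    [20,[14,47,0],[0,0,-0.6]],
    [20,[19,54,0],[0,0,-0.7]],
    [20,[25,60,0],[0,0,-0.8]],
  ],
)

```text
clock: 5.1
eef_pos: [0.5185, -0.1011, 0.2324]
tcp_rot: [[0.757, 0.653, 0.004], [0.653, -0.757, 0.002], [0.005, 0.001, -1.0]]
ft_force: [2.5, 2.7, 2.3]
width: 0.0312
finger_force: 59.4
```

```bash
python3 go.py .497 -.039 .23 -5.5; python3 - <<'E'
from h import *
ax=np.array([.581,-.0485]); s=manip.read_state(); p=np.array(s["eef_pos"]); R=np.array(s["tcp_rot"])
d=ax-p[:2]; h0=np.arctan2(d[1],d[0]); r=np.hypot(*d); print(np.degrees(h0),r)
T=np.radians(87.4)-h0
for i in range(1,9):
    a=h0+i*T/8; q=np.r_[ax-.0845*np.array([np.cos(a),np.sin(a)]),p[2]]; print((R.T@(q-p)*1000).round(1),-T*i/8)
d=cam("top");cv2.imwrite("pics/t3.png",cv2.resize(d["image"][150:310,200:440],None,fx=3,fy=3)[:,:,::-1])
E
```

```text
t 5.1 p [ 0.5185 -0.1011  0.2324] yaw 40.8 q [-0.38  0.26  0.59  1.92 -0.18  1.   -0.56] F [2.5 2.7 2.3] w 0.0312 59.37000274658203
shift [ 24.2 -61.1   2.4] turn [-0.001 -0.005  0.808]
40.07699880148648 0.08163038712364418
[-2.5  8.7 -0. ] -0.10324277285491046
[-1.3 17.3  0. ] -0.20648554570982092
[ 0.8 25.8  0. ] -0.3097283185647314
[ 3.8 34.   0.1] -0.41297109141964183
[ 7.6 41.8  0.1] -0.5162138642745523
[12.2 49.2  0.1] -0.6194566371294628
[17.6 56.1  0.1] -0.7226994099843732
[23.6 62.4  0.2] -0.8259421828392837
```

View pics/t3.png

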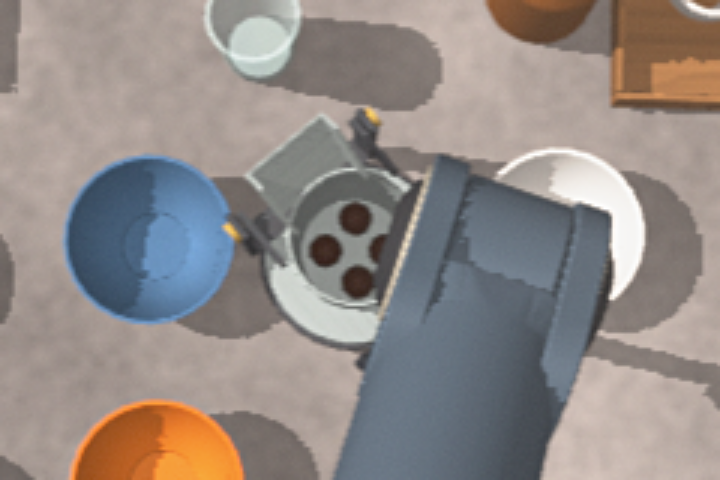

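The spout has turned halfway, to about 40°, and now points up-left at (290,165) in the crop.

Call:
carry_out(
  plan=[
    [20,[0,9,0],[0,0,-0.104]],
    [20,[1,17,0],[0,0,-0.208]],
    [20,[3,26,0],[0,0,-0.312]],
    [20,[6,34,0],[0,0,-0.416]],
    [20,[10,42,0],[0,0,-0.52]],
    [20,[15,49,0],[0,0,-0.624]],
    [20,[21,56,0],[0,0,-0.728]],
    [20,[27,62,0],[0,0,-0.83]],
  ],
)

```text
clock: 5.95
eef_pos: [0.5794, -0.1292, 0.2324]
tcp_rot: [[0.03, 1.0, 0.003], [1.0, -0.03, 0.003], [0.003, 0.003, -1.0]]
ft_force: [2.6, 6.7, 3.5]
width: 0.0308
finger_force: 60.0
```

Call:
carry_out(
  plan=[
    [20,[0,0,0],[0,0,0]],
    [20,[0,0,0],[0,0,0]],
    [20,[0,0,0],[0,0,0]],
    [20,[0,0,0],[0,0,0]],
    [20,[0,0,0],[0,0,0]],
    [20,[0,0,0],[0,0,0]],
    [20,[0,0,0],[0,0,0]],
    [20,[0,0,0],[0,0,0]],
  ],
)

```text
clock: 6.75
eef_pos: [0.5796, -0.1292, 0.2324]
tcp_rot: [[0.033, 0.999, 0.005], [0.999, -0.033, 0.002], [0.003, 0.005, -1.0]]
ft_force: [3.9, 5.1, 2.3]
width: 0.0312
finger_force: 59.9
```

```bash
python3 go.py .497 -.039 .23 -5.5; python3 - <<'E'
from h import *
ax=np.array([.581,-.0485]); s=manip.read_state(); p=np.array(s["eef_pos"])
d=ax-p[:2]; print(np.degrees(np.arctan2(d[1],d[0])),np.hypot(*d))
d=cam("top");cv2.imwrite("pics/t4.png",cv2.resize(d["image"][150:310,200:440],None,fx=3,fy=3)[:,:,::-1])
E
```

```text
t 6.75 p [ 0.5796 -0.1292  0.2324] yaw 88.1 q [-0.18  0.36  0.42  1.77 -0.17  1.04  0.28] F [3.9 5.1 2.3] w 0.0312 59.8668497800827
shift [ 87.4 -85.5   2.2] turn [ 1.000e-03 -6.000e-03  1.634e+00]
89.00166427590945 0.08070357366011614
```

View pics/t4.png

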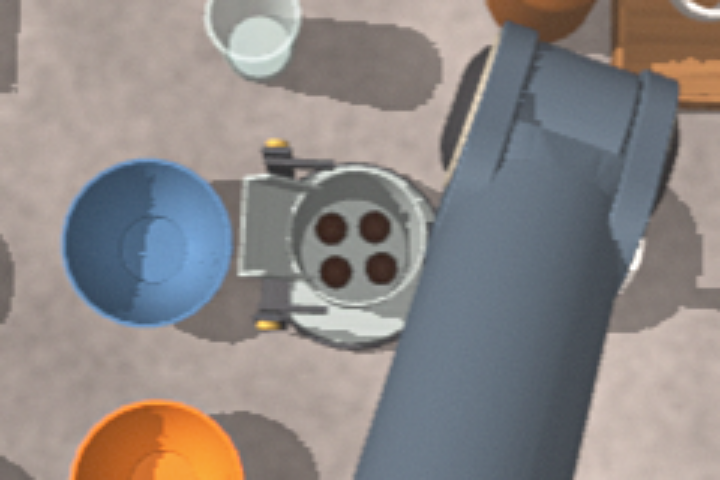

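The spout now faces left, toward the blue bowl. The pins are at crop (275,143) and (267,325), and the bowl centre is at about (147,242). Next I'll check the heading and work out the tipping arc.

```bash
cat > arc.py <<'E'
from h import *; import sys
# arc.py phi_now step : rows of an 8-row tip, in tool axes
H,hd=np.array(eval(sys.argv[3])),np.radians(float(sys.argv[4])); f=np.r_[np.cos(hd),np.sin(hd),0]
k=lambda a:.185*np.cos(2.4707-a)*f+.185*np.sin(2.4707-a)*np.array([0,0,1])
a0,st=float(sys.argv[1]),float(sys.argv[2]); R=np.array(manip.read_state()["tcp_rot"])
for i in range(1,9): print(list((R.T@(k(a0+st*i)-k(a0))*1000).round().astype(int)))
E
python3 - <<'E'
from h import *
t=cam("top"); g=lambda x,y:(200+x/3,150+y/3)
a=onz(t,g(275,143),.12);b=onz(t,g(267,325),.12);v=(a-b)[:2];f=np.array([-v[1],v[0]])/np.linalg.norm(v);m=((a+b)/2)[:2]
ax=m-.06*f; print("hd",np.degrees(np.arctan2(f[1],f[0])),"hinge",m,"axis",ax)
bt=blob(t,(100,100,40),(125,255,255),(250,229),45); B=rimfit(t,bt,.052)[0]; B=np.array([(B[0]+.589)/2,(B[1]+.1105)/2])
d=B-ax;print("blue",B,np.degrees(np.arctan2(d[1],d[0])),np.hypot(*d),"lateral err",d@np.array([-f[1],f[0]]))
p=np.array(manip.read_state()["eef_pos"])[:2]-ax; print("tcp back",p@f,p@np.array([-f[1],f[0]]))
E
python3 arc.py 0 .06 0 87.8
```

```text
hd 89.44097665532742 hinge [0.58234651 0.01327452] axis [ 0.58176111 -0.04672263]
blue [0.58545907 0.11119187] 88.65852185615918 0.15795779243745953 lateral err -0.0021570697205772348
tcp back -0.08248009163729084 0.0013895071850642232
[np.int64(7), np.int64(0), np.int64(-8)]
[np.int64(15), np.int64(0), np.int64(-16)]
[np.int64(23), np.int64(0), np.int64(-24)]
[np.int64(32), np.int64(0), np.int64(-31)]
[np.int64(41), np.int64(0), np.int64(-38)]
[np.int64(50), np.int64(0), np.int64(-44)]
[np.int64(60), np.int64(1), np.int64(-49)]
[np.int64(70), np.int64(1), np.int64(-54)]
```

Heading is aligned to within 2 mm sideways. Now tipping.

Call:
carry_out(
  plan=[
    [20,[7,0,-8],[0,0,0]],
    [20,[15,0,-16],[0,0,0]],
    [20,[23,0,-24],[0,0,0]],
    [20,[32,0,-31],[0,0,0]],
    [20,[41,0,-38],[0,0,0]],
    [20,[50,0,-44],[0,0,0]],
    [20,[60,0,-49],[0,0,0]],
    [20,[70,0,-54],[0,0,0]],
  ],
)

```text
clock: 7.65
eef_pos: [0.5798, -0.0614, 0.2855]
tcp_rot: [[0.033, 0.999, 0.0], [0.999, -0.033, -0.001], [-0.001, 0.0, -1.0]]
ft_force: [3.7, -1.1, -10.1]
width: 0.0313
finger_force: 60.1
```

```bash
python3 go.py .582 -.059 .286 89; python3 arc.py .48 .06 0 89; python3 - <<'E'
from h import *
t=cam("top");s=cam("scene"); cv2.imwrite("pics/s5.png",cv2.resize(s["image"][110:330,200:440],None,fx=2.5,fy=2.5)[:,:,::-1])
E
```

```text
t 7.65 p [ 0.5798 -0.0614  0.2855] yaw 88.1 q [-0.29  0.29  0.41  1.73 -0.13  1.15  0.12] F [  3.7  -1.1 -10.1] w 0.0313 60.07775545120239
shift [ 2.5  2.1 -0.5] turn [ 0.     0.001 -0.016]
[np.int64(10), np.int64(0), np.int64(-4)]
[np.int64(21), np.int64(0), np.int64(-8)]
[np.int64(31), np.int64(0), np.int64(-11)]
[np.int64(42), np.int64(-1), np.int64(-13)]
[np.int64(53), np.int64(-1), np.int64(-15)]
[np.int64(64), np.int64(-1), np.int64(-16)]
[np.int64(75), np.int64(-1), np.int64(-16)]
[np.int64(87), np.int64(-1), np.int64(-16)]
```

View pics/s5.png

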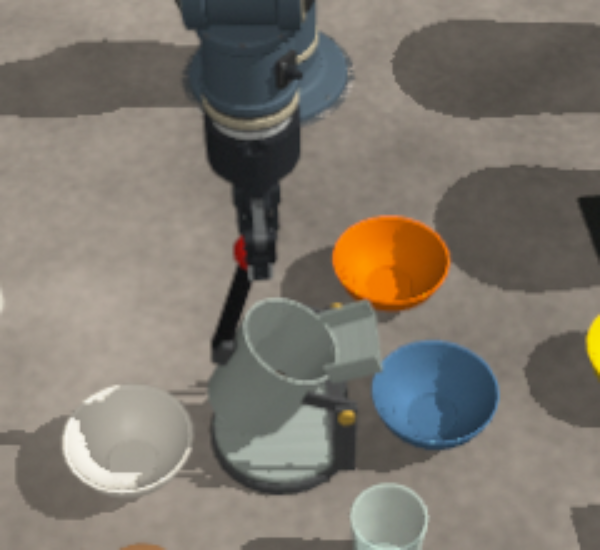

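The jug is tipped by about 0.45 rad, with the knob still held at crop (243,250) and the spout over the blue bowl. Continuing.

Call:
carry_out(
  plan=[
    [20,[10,0,-4],[0,0,0]],
    [20,[21,0,-8],[0,0,0]],
    [20,[31,0,-11],[0,0,0]],
    [20,[42,-1,-13],[0,0,0]],
    [20,[53,-1,-15],[0,0,0]],
    [20,[64,-1,-16],[0,0,0]],
    [20,[75,-1,-16],[0,0,0]],
    [20,[87,-1,-16],[0,0,0]],
  ],
)

```text
clock: 8.55
eef_pos: [0.5814, 0.0257, 0.3024]
tcp_rot: [[0.035, 0.999, -0.0], [0.999, -0.035, 0.001], [0.001, -0.0, -1.0]]
ft_force: [-0.6, 0.0, -0.7]
width: 0.0202
finger_force: 0.0
```

```bash
python3 go.py .582 .025 .301 89; python3 arc.py .96 .06 0 89; python3 - <<'E'
from h import *
t=cam("top");s=cam("scene"); cv2.imwrite("pics/s6.png",cv2.resize(s["image"][110:330,200:440],None,fx=2.5,fy=2.5)[:,:,::-1])
E
```

```text
t 8.55 p [0.5814 0.0257 0.3024] yaw 88.0 q [-0.42  0.28  0.38  1.71 -0.11  1.18 -0.04] F [-0.6  0.  -0.7] w 0.0202 0.0
shift [-0.7  0.6  1.4] turn [-0.    -0.001 -0.017]
[np.int64(11), np.int64(0), np.int64(1)]
[np.int64(22), np.int64(0), np.int64(3)]
[np.int64(33), np.int64(-1), np.int64(5)]
[np.int64(44), np.int64(-1), np.int64(8)]
[np.int64(54), np.int64(-1), np.int64(12)]
[np.int64(64), np.int64(-1), np.int64(16)]
[np.int64(74), np.int64(-1), np.int64(21)]
[np.int64(84), np.int64(-1), np.int64(26)]
```

View pics/s6.png

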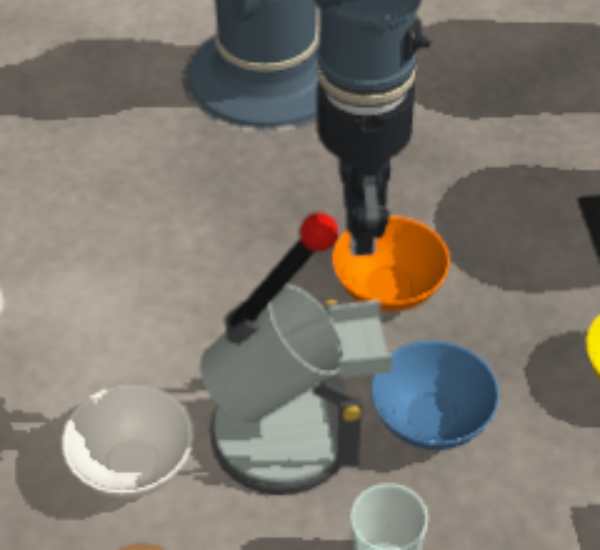

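The knob slipped out of the grip and now sits free at crop (318,231), with the jug stopped at about 0.8 rad and the gripper ahead of it at (365,240). The bowls haven't moved. I'll find the knob and the fingers in both views.

```bash
python3 - <<'E'
from h import *
t=cam("top");s=cam("scene")
ks=blob(s,*RED,(327,202),15)
P=mom(ks); print("scene knob",P,cv2.contourArea(ks))
try:
    kt=blob(t,*RED,(300,235),40); print("top",mom(kt),cv2.contourArea(kt)); print(tri(t,mom(kt),s,P))
except Exception as e: print("top hidden",e)
# ray ∩ vertical plane of the lever (through axis, heading 89deg): intersection with circle r=.185 about hinge
C,v=ray(s,P); hd=np.radians(89); f=np.r_[np.cos(hd),np.sin(hd),0]; n=np.r_[-f[1],f[0],0]; H=np.array([.5823,.0133,.12])
Q=C+v*((H-C)@n)/(v@n); d=Q-H; print("plane",Q,"r",np.linalg.norm(d),"tip",2.4707-np.arctan2(d[2],d@f))
p=np.array(manip.read_state()["eef_pos"]); print("tcp px",proj(s,p),"tips px",proj(s,p-[0,0,.014]))
E
```

```text
scene knob (327.2611111111111, 202.39777777777775) 150.0
top (301.909219858156, 216.46666666666667) 117.5
(array([ 0.58070768, -0.01009593,  0.30501827]), np.float64(0.009080356051520693))
plane [ 0.58196854 -0.00568918  0.30606769] r 0.1870344445183095 tip 0.7981851732811365
tcp px [342.01354306 202.22920268] tips px [341.86120994 206.62722919]
```

Call:
carry_out(
  plan=[
    [80,[0,0,0],[0,0,0]],
    [80,[0,0,0],[0,0,0]],
    [80,[0,0,0],[0,0,0]],
    [80,[-10,0,1],[0,0,0]],
    [80,[-20,0,3],[0,0,0]],
    [80,[-30,0,4],[0,0,0]],
    [80,[-35,0,4],[0,0,0]],
    [80,[-35,0,4],[0,0,0]],
  ],
)

```text
clock: 9.55
eef_pos: [0.5804, -0.0114, 0.2973]
tcp_rot: [[0.036, 0.999, -0.0], [0.999, -0.036, -0.0], [-0.0, -0.0, -1.0]]
ft_force: [-0.7, 0.6, -0.6]
width: 0.0802
finger_force: 0.0
```

```bash
python3 go.py .582 -.009 .298 88; python3 - <<'E'
from h import *
t=cam("top");s=cam("scene"); ks=blob(s,*RED,(327,202),15); print(mom(ks),cv2.contourArea(ks))
cv2.imwrite("pics/s7.png",cv2.resize(s["image"][140:260,270:390],None,fx=4,fy=4)[:,:,::-1])
E
```

```text
t 9.55 p [ 0.5804 -0.0114  0.2973] yaw 88.0 q [-0.37  0.28  0.39  1.72 -0.11  1.17  0.02] F [-0.7  0.6 -0.6] w 0.0802 0.0
shift [ 2.4  1.5 -0.7] turn [-0.     0.    -0.001]
(320.5833333333333, 202.5) 2.0
```

View pics/s7.png

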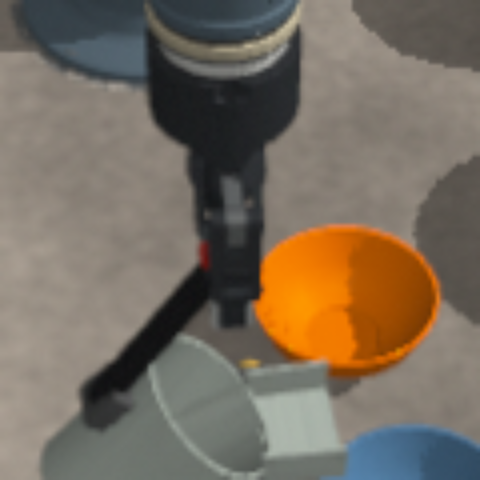

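The knob is now mostly hidden between the fingers: the knob centre is at crop (229,250) and the finger centre at column 234. I'll nudge 2 mm and grip.

Call:
carry_out(
  plan=[
    [60,[-2,0,0],[0,0,0]],
    [45,[-2,0,0],[0,0,0]],
    [36,[-2,0,0],[0,0,0]],
    [25,[-2,0,0],[0,0,0]],
    [20,[-2,0,0],[0,0,0]],
    [20,[-2,0,0],[0,0,0]],
    [20,[-2,0,0],[0,0,0]],
    [20,[-2,0,0],[0,0,0]],
  ],
)

```text
clock: 10.45
eef_pos: [0.5803, -0.0118, 0.2976]
tcp_rot: [[0.033, 0.999, -0.0], [0.999, -0.033, 0.0], [0.0, -0.0, -1.0]]
ft_force: [-2.7, -1.1, 5.1]
width: 0.0314
finger_force: 59.3
```

```bash
cat > arc2.py <<'E'
from h import *; import sys
# rows for a tip from a0 by st per row, tool leaning tl per row about tool y (ball kept 7 mm behind TCP)
from scipy.spatial.transform import Rotation as Ro
a0,st,tl=map(float,sys.argv[1:4]); hd=np.radians(89); f=np.r_[np.cos(hd),np.sin(hd),0]; u=np.array([0,0,1.])
k=lambda a:.185*(np.cos(2.4707-a)*f+np.sin(2.4707-a)*u)
s=manip.read_state(); R=np.array(s["tcp_rot"]); print(s["width"],np.array(s["eef_pos"]).round(4),np.round(s["q"],2))
for i in range(1,9):
    z=Ro.from_rotvec([0,tl*i,0]).as_matrix()[:,2]
    print([int(round(x)) for x in (R.T@(k(a0+st*i)-k(a0))+.007*(z-[0,0,1]))*1000],round(tl*i,3))
E
python3 arc2.py .80 .05 -.04
```

```text
0.03142406448646939 [ 0.5803 -0.0118  0.2976] [-0.36  0.28  0.39  1.72 -0.11  1.17  0.03]
[9, 0, -1] -0.04
[18, 0, -1] -0.08
[27, 0, -1] -0.12
[36, -1, 0] -0.16
[45, -1, 1] -0.2
[54, -1, 3] -0.24
[62, -1, 5] -0.28
[71, -1, 7] -0.32
```

Call:
carry_out(
  plan=[
    [20,[9,0,-1],[0,-0.04,0]],
    [20,[18,0,-1],[0,-0.08,0]],
    [20,[27,0,-1],[0,-0.12,0]],
    [20,[36,-1,0],[0,-0.16,0]],
    [20,[45,-1,1],[0,-0.2,0]],
    [20,[54,-1,3],[0,-0.24,0]],
    [20,[62,-1,5],[0,-0.28,0]],
    [20,[71,-1,7],[0,-0.32,0]],
  ],
)

```text
clock: 11.25
eef_pos: [0.5819, 0.0586, 0.2935]
tcp_rot: [[0.036, 0.999, -0.01], [0.948, -0.037, -0.316], [-0.316, 0.002, -0.949]]
ft_force: [-7.4, 0.1, 15.2]
width: 0.0313
finger_force: 61.0
```

```bash
python3 - <<'E'
from h import *
s=cam("scene"); cv2.imwrite("pics/s8.png",cv2.resize(s["image"][130:330,260:420],None,fx=3,fy=3)[:,:,::-1])
E
python3 arc2.py 1.2 .05 -.04
```

```text
0.03129000424807187 [0.5824 0.0627 0.292 ] [-0.63  0.34  0.4   1.69  0.19  1.23 -0.35]
[9, 0, 0] -0.04
[18, 0, 1] -0.08
[27, 0, 1] -0.12
[36, 0, 3] -0.16
[44, -1, 5] -0.2
[53, -1, 7] -0.24
[62, -1, 10] -0.28
[70, -1, 13] -0.32
```

View pics/s8.png

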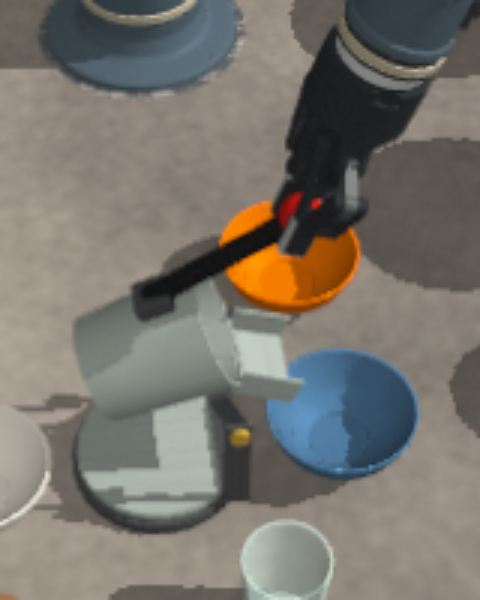

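The knob is held at crop (290,208) and the jug is at about 1.2 rad, with the spout at (270,385) just over the bowl's edge. Continuing; from here I'll only check numerically.

Call:
carry_out(
  plan=[
    [20,[9,0,0],[0,-0.04,0]],
    [20,[18,0,1],[0,-0.08,0]],
    [20,[27,0,2],[0,-0.12,0]],
    [20,[36,0,3],[0,-0.16,0]],
    [20,[44,-1,5],[0,-0.2,0]],
    [20,[53,-1,7],[0,-0.24,0]],
    [20,[62,-1,10],[0,-0.28,0]],
    [20,[70,-1,13],[0,-0.32,0]],
  ],
)

```text
clock: 12.1
eef_pos: [0.5853, 0.1248, 0.2586]
tcp_rot: [[0.029, 1.0, -0.011], [0.803, -0.03, -0.595], [-0.595, 0.008, -0.803]]
ft_force: [-1.2, 6.4, 13.3]
width: 0.0314
finger_force: 63.0
```

```bash
cat > chk.py <<'E'
from h import *
t=cam("top"); s=cam("scene")
for d,n,c in((t,"top",(250,229)),(s,"scene",(373,270))):
    h=cv2.cvtColor(d["image"],cv2.COLOR_RGB2HSV); r=((h[:,:,0]<16)|(h[:,:,0]>170))&(h[:,:,1]>70)&(h[:,:,2]<110)
    m=r.astype(np.uint8); k=np.zeros_like(m); cv2.circle(k,c,90,1,-1)
    N,_,st,ce=cv2.connectedComponentsWithStats(m*k); print(n,[(int(st[i,4]),ce[i].round().tolist(),onz(d,tuple(ce[i]),.025)[:2].round(3).tolist()) for i in range(1,N) if st[i,4]>12])
try:
    P=mom(blob(s,*RED,(365,205),40)); C,v=ray(s,P); hd=np.radians(89); f=np.r_[np.cos(hd),np.sin(hd),0]; n=np.r_[-f[1],f[0],0]; H=np.array([.5823,.0133,.12])
    Q=C+v*((H-C)@n)/(v@n); d=Q-H; print("knob px",np.round(P),"at",Q.round(3),"r",np.linalg.norm(d).round(3),"tip",2.4707-np.arctan2(d[2],d@f))
except Exception as e: print("no knob")
B=rimfit(t,blob(t,(100,100,40),(125,255,255),(250,229),45),.052); print("blue",B)
E
python3 chk.py; python3 arc2.py 1.6 .04 -.02; python3 go.py 0.58 .13 .25 89|head -1
```

```text
top []
scene [(38, [388.0, 208.0], [0.365, 0.2])]
knob px [388. 208.] at [0.584 0.13  0.27 ] r 0.19 tip 1.559849112627834
blue (array([0.56857856, 0.1131559 ]), np.float64(0.05482205619236287))
0.031292403615340206 [0.5845 0.1274 0.256 ] [-0.83  0.51  0.42  1.64  0.38  1.35 -0.6 ]
[7, 0, 1] -0.02
[14, 0, 2] -0.04
[22, 0, 3] -0.06
[29, 0, 4] -0.08
[36, 0, 6] -0.1
[43, 0, 8] -0.12
[50, 0, 10] -0.14
[56, -1, 13] -0.16
t 12.2 p [0.5845 0.1274 0.256 ] yaw 88.3 q [-0.83  0.51  0.42  1.64  0.38  1.35 -0.6 ] F [-1.   8.5  9.9] w 0.0313 63.33261966705322
```

Call:
carry_out(
  plan=[
    [20,[7,0,1],[0,-0.02,0]],
    [20,[14,0,2],[0,-0.04,0]],
    [20,[22,0,3],[0,-0.06,0]],
    [20,[29,0,4],[0,-0.08,0]],
    [20,[36,0,6],[0,-0.1,0]],
    [20,[43,0,8],[0,-0.12,0]],
    [20,[50,0,10],[0,-0.14,0]],
    [20,[57,0,13],[0,-0.16,0]],
  ],
)

```text
clock: 13.0
eef_pos: [0.5858, 0.1636, 0.2125]
tcp_rot: [[0.022, 1.0, -0.017], [0.699, -0.028, -0.714], [-0.715, 0.004, -0.7]]
ft_force: [1.9, 10.1, 9.2]
width: 0.0315
finger_force: 66.2
```

Call:
carry_out(
  plan=[
    [20,[0,0,0],[0,0,0]],
    [20,[0,0,0],[0,0,0]],
    [20,[0,0,0],[0,0,0]],
    [20,[0,0,0],[0,0,0]],
    [20,[0,0,0],[0,0,0]],
    [20,[0,0,0],[0,0,0]],
    [20,[0,0,0],[0,0,0]],
    [20,[0,0,0],[0,0,0]],
  ],
)

```text
clock: 13.8
eef_pos: [0.5855, 0.1641, 0.2112]
tcp_rot: [[0.023, 1.0, -0.016], [0.701, -0.028, -0.713], [-0.713, 0.005, -0.701]]
ft_force: [-0.9, 8.5, 3.6]
width: 0.0311
finger_force: 66.1
```

```bash
python3 chk.py; python3 arc2.py 1.88 .02 0
```

```text
top [(283, [249.0, 233.0], [0.579, 0.113])]
scene [(21, [406.0, 216.0], [0.404, 0.245]), (256, [373.0, 273.0], [0.587, 0.114])]
knob px [400. 219.] at [0.585 0.162 0.231] r 0.186 tip 1.8322098127328745
blue (array([0.56788294, 0.11756598]), np.float64(0.0534693316366603))
0.031088581049222856 [0.5855 0.1641 0.2112] [-0.9   0.64  0.42  1.61  0.42  1.39 -0.71]
[4, 0, 1] 0.0
[7, 0, 2] 0.0
[11, 0, 2] 0.0
[14, 0, 3] 0.0
[18, 0, 4] 0.0
[22, 0, 5] 0.0
[25, 0, 7] 0.0
[29, 0, 8] 0.0
```

Truffles are in the bowl, about 3–4 by area. I'll tip a touch more, then open and back away to check.

Call:
carry_out(
  plan=[
    [20,[4,0,1],[0,0,0]],
    [20,[7,0,2],[0,0,0]],
    [20,[11,0,2],[0,0,0]],
    [20,[14,0,3],[0,0,0]],
    [20,[18,0,4],[0,0,0]],
    [20,[18,0,4],[0,0,0]],
    [20,[18,0,4],[0,0,0]],
    [20,[18,0,4],[0,0,0]],
  ],
)

```text
clock: 14.7
eef_pos: [0.5859, 0.1728, 0.1957]
tcp_rot: [[0.023, 1.0, -0.017], [0.7, -0.028, -0.714], [-0.714, 0.004, -0.7]]
ft_force: [-0.8, 6.8, 4.1]
width: 0.0317
finger_force: 64.8
```

Call:
carry_out(
  plan=[
    [60,[0,0,0],[0,0,0]],
    [85,[0,0,0],[0,0,0]],
    [85,[0,0,0],[0,0,0]],
    [85,[0,0,0],[0,0,0]],
    [85,[0,0,-20],[0,0,0]],
    [85,[0,0,-45],[0,0,0]],
    [85,[0,0,-75],[0,0,0]],
    [85,[0,0,-105],[0,0,0]],
  ],
)

```text
clock: 15.5
eef_pos: [0.5868, 0.2448, 0.2695]
tcp_rot: [[0.023, 0.999, -0.025], [0.696, -0.034, -0.717], [-0.718, -0.001, -0.696]]
ft_force: [-0.0, -0.6, 0.3]
width: 0.0848
finger_force: 0.0
```

```bash
python3 chk.py; python3 go.py .45 .35 .4 88
```

```text
top [(269, [249.0, 233.0], [0.579, 0.113])]
scene [(25, [405.0, 220.0], [0.417, 0.237]), (16, [370.0, 219.0], [0.401, 0.139]), (256, [373.0, 273.0], [0.587, 0.114])]
knob px [402. 220.] at [0.585 0.166 0.227] r 0.186 tip 1.8610094581043726
blue (array([0.56335532, 0.11970188]), np.float64(0.050211671531617603))
t 15.6 p [0.5878 0.2484 0.2707] yaw 88.2 q [-0.96  0.66  0.41  1.42  0.39  1.59 -0.69] F [ 0.2  0.4 -0.3] w 0.0853 0.0
shift [ -24.3 -140.1 -160.7] turn [0.006 0.795 0.005]
```

Call:
carry_out(
  plan=[
    [85,[0,0,-30],[0,0,0]],
    [85,[0,0,-60],[0,0,0]],
    [85,[0,-20,-90],[0,0,0]],
    [85,[-5,-50,-120],[0,0,0]],
    [85,[-10,-80,-150],[0,0,0]],
    [85,[-15,-110,-160],[0,0,0]],
    [85,[-24,-140,-160],[0,0,0]],
    [85,[-24,-170,-160],[0,0,0]],
  ],
)

```text
clock: 16.4
eef_pos: [0.4197, 0.3465, 0.3977]
tcp_rot: [[0.025, 0.999, -0.025], [0.696, -0.035, -0.717], [-0.718, 0.001, -0.696]]
ft_force: [0.0, 0.2, -0.1]
width: 0.0851
finger_force: 0.0
```

```bash
python3 chk.py; python3 - <<'E'
from h import *
for n,c in(("top",(250,230)),("scene",(373,272))):
    d=cam(n); x,y=c; im=d["image"][y-34:y+34,x-34:x+34]; h=cv2.cvtColor(im,cv2.COLOR_RGB2HSV)
    m=(((h[:,:,0]<18)|(h[:,:,0]>165))&(h[:,:,2]<125)&(h[:,:,1]>50))
    r,cc=np.where(m)
    for q in range(r.min(),r.max()+1): print("".join(".#"[int(v)] for v in m[q,cc.min():cc.max()+1]))
    print(n,cc.min()+x-34,r.min()+y-34)
d=cam("top"); W=blob(d,(0,0,170),(180,40,255),(386,228),40); print("white",rimfit(d,W,.052))
E
```

```text
top [(267, [249.0, 233.0], [0.579, 0.114])]
scene [(16, [370.0, 219.0], [0.401, 0.139]), (14, [401.0, 223.0], [0.427, 0.224]), (256, [373.0, 273.0], [0.587, 0.114])]
knob px [402. 220.] at [0.585 0.166 0.227] r 0.186 tip 1.8610094581043726
blue (array([0.56565412, 0.1192581 ]), np.float64(0.05140367355083787))
..........###...........
.........##########.....
.........##########.....
...####..##########.....
.#################......
.#################......
##########...###...##...
##########.......#####..
##########......######..
##########......#######.
.########......########.
..######.......########.
...#########...########.
.......################.
.......#################
......#########..######.
......#########.........
.....##########.........
......#########.........
......#########.........
.......#######..........
........#####...........
top 238 223
.........######........
........#######........
.......#########.......
.......#########.......
.......#########.......
..##############.......
.####################..
.#####################.
#########.....#########
#########.....#########
#########.....#########
#######################
.#####################.
...##.###############..
.......#########.##....
.......#########.......
.......#########.......
.......#########.......
........#######........
.........####..........
scene 362 264
white (array([ 0.61458103, -0.20043553]), np.float64(0.07754189967869117))
```

```bash
python3 -c "
from bench import manip
print(manip.job_done())"
```

```text
the job is handed in; nothing more can be done
None
```

I turned the jug to face the blue bowl and then tipped it; all four truffles are in the bowl, the arm is clear, and I handed the job in at about 17 s of the 54 s allowed. The knob slipped out of the grip once partway through tipping and I re-gripped it. I did not re-measure the bystanders' positions at the end, but the arm only touched the knob.

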